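# Set the anvil stand three turns off its stop

## Task

Set the height of the anvil on the grey setting stand: wind the crank clockwise (seen from above) gently until you feel it meet its bottom stop, without forcing it, then wind it back anticlockwise exactly three full turns from the stop. Then push the black-knobbed lock lever all the way over, away from the robot, to keep the setting, leaving the parts lying around where they are.

Things in the scene. Friction and masses are not known exactly. Their poses are not given: they have to be found in the camera images.
- stand: Grey cast setting stand, fixed to the table, base plate 170 x 360 x 30 mm (x, y, z). Origin: centre of its underside, on the table top; x away from the robot at yaw 0, y to the left. The feed head (round column, top at z 95 mm) stands at (0, 60) mm, the anvil at (0, -40) mm, the lock lever at (0, -125) mm in this frame.
- anvil: Small round steel anvil, disc 48 mm across, its top 22 mm above its origin, about 78 mm above the table, in a round boss in the middle of the stand. The crank raises it by 0.5 mm for each anticlockwise turn; at first touch of the bottom stop its origin is 55.76 mm above the stand's origin. The movement is too small to count turns by.
- crank: Steel crank arm on top of the feed head. Origin: on its vertical turning axis, at the arm's underside, 104 mm above the table; its x axis points along the arm to the handle. Anticlockwise from above raises the anvil, clockwise lowers it. It stays where it is left. Drag when turning about 0.12 N m (2 N at the handle). No upper stop within eight turns.
- collar: Dark steel collar, 38 mm across, 8 mm high, under the crank's hub, on the same axis; origin on the axis, 96 mm above the table. It drives the screw. The crank turns it through a torsion spring of 4 N m per rad (1.1 N per mm at the handle), so under load the crank runs ahead of it; unloaded, its x axis points the way of the crank's, within 0.03 rad.
- hub (a point): Top centre of the crank's hub (32 mm across), on its axis, 119 mm above the table. The bottom stop lies at an unmarked, unknown angle, 0.23 to 0.85 turn clockwise of where the crank starts. There the collar stops dead, and pressing on only winds up the spring: the push at the handle rises by 1.1 N per mm above the drag; 10 N there is already firm.
- grip (a point): Middle of the crank's upright black handle, 137 mm above the table, 60 mm from the crank's axis. The handle is a sleeve spinning freely on its pin, 23 mm in diameter, from 114 to 160 mm above the table, so a hand need not turn with the crank. The stand's other parts are at most 119 mm high, except the lock lever (up to 145 mm, 185 mm from the crank axis).
- lock (a joint): Angle of the lock lever: 0 leaning towards the robot (-x of the stand), 1.0 fully over, leaning away (+x of the stand). It turns about the stand's y axis at 52 mm above the table, stays where it is left and resists with about 0.06 N m (1 N at its knob).
- lock_tip (a point): Centre of the black ball knob (26 mm across) at the end of the lock lever, 80 mm from its pivot; about 122 mm above the table at either end of its swing.
- bush: Loose steel ring, 38 mm across, 26 mm tall, standing on the stand's base plate behind the anvil. Origin: centre of its underside. Leave it alone.
- pin: Loose plain steel pin standing on the front of the stand's base plate, 18 mm across, 34 mm tall. Origin: centre of its underside. Leave it alone.
- shaft: Loose stepped steel shaft standing on the table, 48 mm across at its foot, 120 mm tall. Origin: centre of its underside. Leave it alone.
- flange: Loose flanged steel hub on the table, 80 mm across, 50 mm tall. Origin: centre of its underside. Leave it alone.
- vblock: Loose dark steel block with a channel in its top, 50 x 60 x 50 mm. Origin: centre of its underside. Leave it alone.
- gaugebox: Closed dark wooden gauge case on the table, 90 x 140 x 30 mm. Origin: centre of its underside. Leave it alone.
- wrench: Loose steel spanner lying on the table. Leave it alone.

How it is judged:
On the way, in this order (a step that is already met when the one before it is completed fails the run):
1. the crank is wound clockwise down to its bottom stop (z of anvil in the frame of stand below 0.0557692 m), for 0.05 s.
2. the crank is wound back three turns from the stop, within 20 degrees, and pauses there (z of anvil in the frame of stand between 0.0572334 and 0.0572891 m), for 0.3 s.
3. the lock lever is pushed over while the crank stays there (all of step 2 and value of joint lock above 0.85 rad), for 0.1 s.
At the end, for the whole second after the job is handed in: The anvil stands three turns of the crank above first touch of its bottom stop, within 20 degrees of crank angle (1.5 mm within 0.028 mm); the lock lever is over, at 0.85 rad or more; the crank is at rest (all of step 3 and linear speed of crank below 0.01 m/s and angular speed of crank below 0.05 rad/s).
It fails at once if the crank is forced: its spring wound up by more than 0.25 rad (1 N m, 17 N at the handle) (angle between the x axis of crank and the x axis of collar, either way round above 0.25 rad).
It fails at once if a bystander is moved by more than 20 mm (distance of any of bush, pin, shaft, flange, vblock, gaugebox, wrench from where it was at the start of the episode above 0.02 m).
It fails at once if a standing bystander is tipped over (angle between any of bush, pin, shaft, flange, vblock's own z axis and vertical above 0.5 rad).
It also fails if it takes over 72 s, if anything falls off the work surface, if the arm or the gripper's body presses on something with over 40 N, if the wrist force passes 120 N, or if a joint passes its speed limit or range.

## Robot

A 6-joint arm with a two-finger parallel gripper is mounted at the origin on the work surface. World frame = base frame: x ahead of the robot, y to its left, z up, the work surface at z = 0. Lengths are in m, angles in rad, forces in N, time in s.
With the tool pointing down it reaches from about 0.35 to 0.775 m from the base axis. Payload 7.3 kg.
Tool frame: the origin (TCP) lies at the very end of the fingers, on their centre line; the grasp point (between the pads) lies 19 mm behind it (robot.pinch_z is the distance from the TCP to the grasp point, in m); z points along the fingers, y is the line along which they close (so a half turn about z gives the same grasp; the last joint's range is limited). The gripper opens to 92 mm and grips with 3 to 60 N. Pads are 19 mm wide; open, the fingers measure 130 mm over their backs; the gripper's body (75 mm by 190 mm) begins 47 mm behind the grasp point.
Start: joints at [-1.276, 0.342, 1.524, -0, 1.275, -0.146], TCP at [0.224, -0.475, 0.196] pointing down, gripper open.
Joint ranges: [-2.53, 2.53], [-0.77, 2.02], [0.04, 2.7], [-1, 4.14], [0.28, 2.66], [-3.11, 3.11]. Speed limits (rad/s): [2.57, 2.57, 3.14, 3.14, 3.14, 3.14].

## Interface

Orientations are given as [roll, pitch, yaw] about the fixed x, y, z axes, in that order (R = Rz(yaw) Ry(pitch) Rx(roll)).
In Python, from cell import robot gives the robot as it stands.
- The arm moves only by the tool move_arm, never from a script. Its argument "motion" is a list of rows, each a list of 6 numbers: the shift along the tool's x, y, z in units of 0.1 m (1.0 is 0.1 m), then the turn, a rotation vector about the tool's x, y, z in units of pi rad (1.0 is pi rad). In form: [[dx, dy, dz, rx, ry, rz], ...]. A call has 1 to 12 rows; each row is the pose to reach, as a shift and turn from the pose commanded when the call began, along the tool's axes at that moment, turning the shorter way round; what a row does not reach only later rows make up. A row lasts 1/8 s, in which the tool goes at most 62.5 mm and 10.7 degrees, less where a joint would pass 70% of its speed; a pose out of reach is approached as far as the arm can. A call with a number of a shift or a turn outside -1 to 1 is refused whole. A call with a gripper value outside its range is refused whole. "fingers" is the opening, from -1 (shut) to 1 (fully open), set as the call begins (left out, the last holds). The fingers move at their own pace and stop on an object; "newtons" is the grip in N (left out, the last holds). Time passes only in rows, so rows that repeat a pose let the fingers close. It gives the time, the measured TCP pose, the force, the opening and the grip force at its end, in the units of the state.
- robot.observe(): the state, without advancing time (a new reading comes with each control period).
- robot.read_camera(name): name is "side" or "top"; returns a dict with "image" (384x512x3 uint8, red, green, blue), "range_z" (384x512 float32, m along the optical axis (not along the pixel's ray), 0 where there is no reading), "vfov" (degrees; the focal length in pixels is half the picture's height over the tangent of half this angle, whatever the lens; pixels are square), "cx", "cy" (the principal point, pixels), "k1" (the pictures are not rectified: a ray, as slopes to the right and down, at radius r is drawn at 1 + k1 r^2 times it, then the intrinsics apply), "extrinsics" (4x4, takes a point from camera to world coordinates). Camera axes: x right, y up, looking along -z (the intrinsics and any distortion apply to the point x, -y, -z); pixel columns grow to the right and rows downward; lengths in m; the calibration is good to about 2 mm. A picture is of the moment at which its call begins.
- robot.hand_in(): hands the job in; it is judged then, once.
The state is a dict: "time": time; "qpos": joint angles; "qvel": joint speeds; "joint_efforts": joint torques, N m; "tool_pos": TCP position; "tool_rot": TCP orientation; "contact_force": force on the tool from outside, world axes, zero at the start; "torque": the same for the moment, N m; "opening": finger opening in m; "grip_force": force on a finger pad.
Only numpy, scipy, OpenCV 4.12 (cv2) and the standard library are available. Lean on these libraries where they do the work, as an engineer would, in place of code of your own. Each camera call takes 0.05 s, during which the arm holds its last target. There are 200 camera calls.

## Working session

There is one attempt and no reset: what is moved stays moved. The work goes in short steps, Python scripts to look and compute and a tool call to move; the robot and the scene stay as the last step left them, time stands still between calls to the robot, and variables do not carry over. Pictures are saved under pics/ and viewed, at most 10 in all, crops included, and the job is handed in when it is done.

Besides the shell and the picture viewer there is one more tool, called after "Call:" in YAML: its name, and indented under it one key for each argument. move_arm: Moves the arm, as the interface text tells. Shifts and turns lie within -1 to 1; 1 stands for 0.1 m of shift or pi rad of turn. Its arguments: {"type":"object","properties":{"motion":{"type":"array"},"fingers":{"type":"number"},"newtons":{"type":"number"}},"required":["motion"]}

```bash
ls; mkdir -p pics; cat > h.py <<'E'
import numpy as np, cv2
from cell import robot
def pts(c):
    h,w=c["range_z"].shape; f=h/2/np.tan(np.radians(c["vfov"])/2)
    K=np.array([[f,0,c["cx"]],[0,f,c["cy"]],[0,0,1]])
    v,u=np.mgrid[:h,:w]; p=np.stack([u,v],-1).reshape(-1,1,2).astype(np.float64)
    n=cv2.undistortPoints(p,K,np.array([c["k1"],0,0,0,0.])).reshape(h,w,2)
    z=c["range_z"]; X=np.stack([n[...,0]*z,-n[...,1]*z,-z,np.ones_like(z)],-1)
    return (X@np.array(c["extrinsics"]).T)[...,:3]
E
python3 - <<'E'
from h import *
for n in("top","side"):
    c=robot.read_camera(n); cv2.imwrite(f"pics/{n}0.png",cv2.resize(c["image"][...,::-1],(800,600)))
    np.save(f"{n}0.npy",pts(c)); print(n,c["extrinsics"])
print(robot.observe())
E
```

```text
pics
top [[-0.02780506  0.99754617 -0.06425357  0.42942313]
 [-0.99940588 -0.02905139 -0.01854476  0.02583877]
 [-0.02036591  0.06369976  0.99776128  1.31443997]
 [ 0.          0.          0.          1.        ]]
side [[ 0.92247972  0.28104222 -0.26466288  0.09935935]
 [-0.38593763  0.68758992 -0.61503841 -0.88560268]
 [ 0.00912777  0.66950383  0.74275252  1.2363371 ]
 [ 0.          0.          0.          1.        ]]
{'time': 0.1, 'qpos': array([-1.27601282e+00,  3.42637638e-01,  1.52495259e+00, -7.23350707e-07,
        1.27541896e+00, -1.45994861e-01]), 'qvel': array([-0.00122228, -0.00142162, -0.00181152,  0.00110972, -0.00070543,
       -0.00032721]), 'joint_efforts': array([ 9.10475337e-04, -4.32005560e+01, -2.44693834e+01,  7.18331407e-02,
        5.25691453e-02, -3.93455525e-05]), 'tool_pos': array([ 0.22388497, -0.47439735,  0.19581165]), 'tool_rot': array([-3.14019109e+00, -2.05388016e-04,  4.40778436e-01]), 'contact_force': array([ 0.29841235, -0.4724891 , -0.26961051]), 'torque': array([ 0.0063698 , -0.04050177, -0.01094948]), 'grip_force': 0.0, 'opening': 0.09164821005393553}
```

View pics/top0.png

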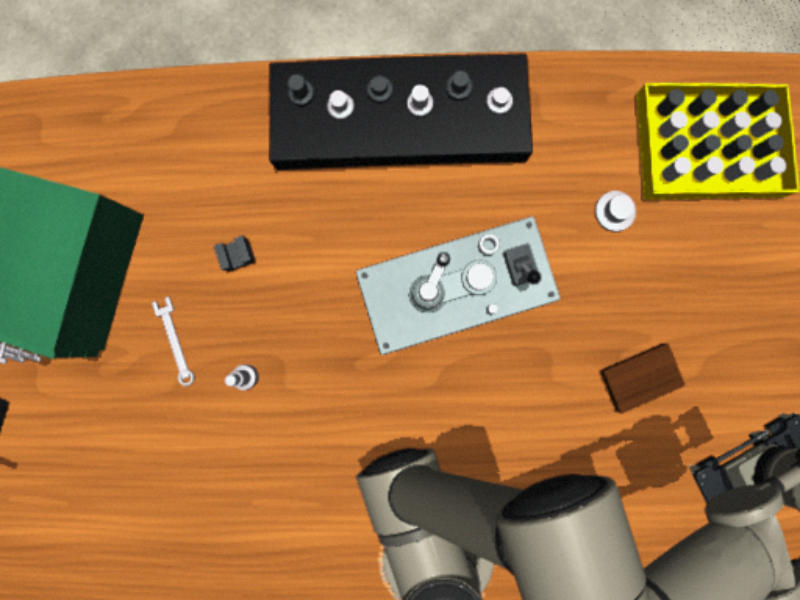

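View pics/side0.png

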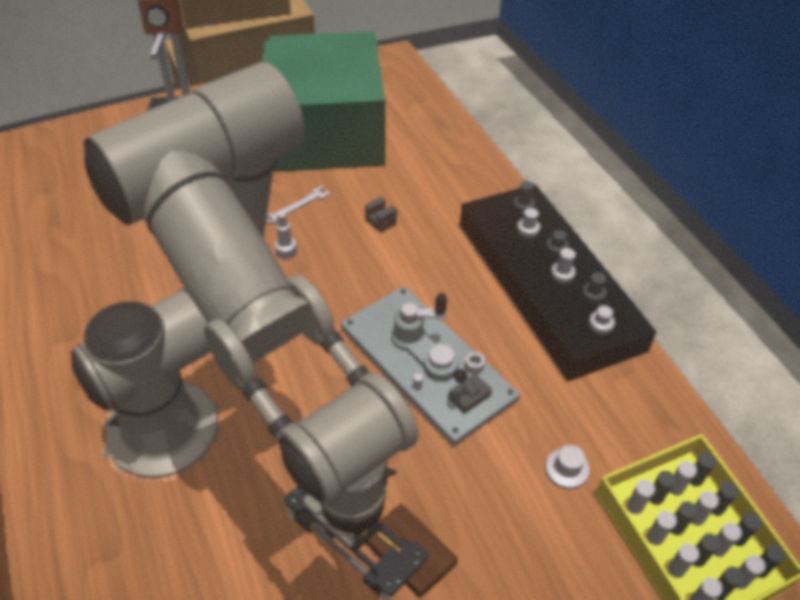

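The top view shows the hub at about (430,291), the black handle top at (443,258), the anvil at (480,277) and the lock knob at (533,277), with the pin at (492,309). The lever leans towards the robot. I'll turn these into positions.

```bash
cat >> h.py <<'E'
def at(c,u,v,z):  # full-res pixel, world height -> xyz
    h=c["range_z"].shape[0]; f=h/2/np.tan(np.radians(c["vfov"])/2)
    K=np.array([[f,0,c["cx"]],[0,f,c["cy"]],[0,0,1]])
    n=cv2.undistortPoints(np.array([[[u,v]]],float),K,np.array([c["k1"],0,0,0,0.]))[0,0]
    E=np.array(c["extrinsics"]); d=E[:3,:3]@[n[0],-n[1],-1]; o=E[:3,3]
    return o+d*(z-o[2])/d[2]
E
python3 - <<'E'
from h import *
c=robot.read_camera("top"); im=c["image"]
crop=im[130:235,220:360][...,::-1]
cv2.imwrite("pics/crop0.png",cv2.resize(crop,(800,600),interpolation=cv2.INTER_CUBIC))
P=np.load("top0.npy")
for n,(u,v,z) in dict(hub=(430,291,.119),handle=(443,258,.16),anvil=(480,277,.078),knob=(533,277,.122),pin=(492,309,.064)).items():
    print(n,at(c,u/1.5625,v/1.5625,z).round(4),P[int(v/1.5625),int(u/1.5625)].round(4))
for u,v in((362,274),(530,225),(554,295),(386,346)): print(at(c,u/1.5625,v/1.5625,.03).round(4))
# hub top by depth
m=(abs(P[...,2]-.119)<.004);m[:130]=0;m[235:]=0;m[:,:220]=0;m[:,320:]=0
print("hub/arm pts",P[m].mean(0),m.sum())
m=(P[...,2]>.15)&(P[...,2]<.17);m[:130]=0;m[190:]=0;m[:,:220]=0;m[:,320:]=0
print("handle top",P[m].mean(0),m.sum())
E
```

```text
hub [0.512  0.0019 0.119 ] [0.5127 0.0024 0.1181]
handle [ 0.5652 -0.0213  0.16  ] [ 0.5658 -0.02    0.1583]
anvil [ 0.5379 -0.0913  0.078 ] [ 0.5384 -0.0905  0.0807]
knob [ 0.5313 -0.1812  0.122 ] [ 0.5308 -0.1782  0.1374]
pin [ 0.4791 -0.1128  0.064 ] [ 0.4816 -0.1107  0.0601]
[0.5545 0.1288 0.03  ]
[ 0.6394 -0.1957  0.03  ]
[ 0.5036 -0.236   0.03  ]
[0.4162 0.0865 0.03  ]
hub/arm pts [0.51652335 0.00401982 0.11819529] 96
handle top [ 0.56687356 -0.02121983  0.15853263] 53
```

View pics/crop0.png

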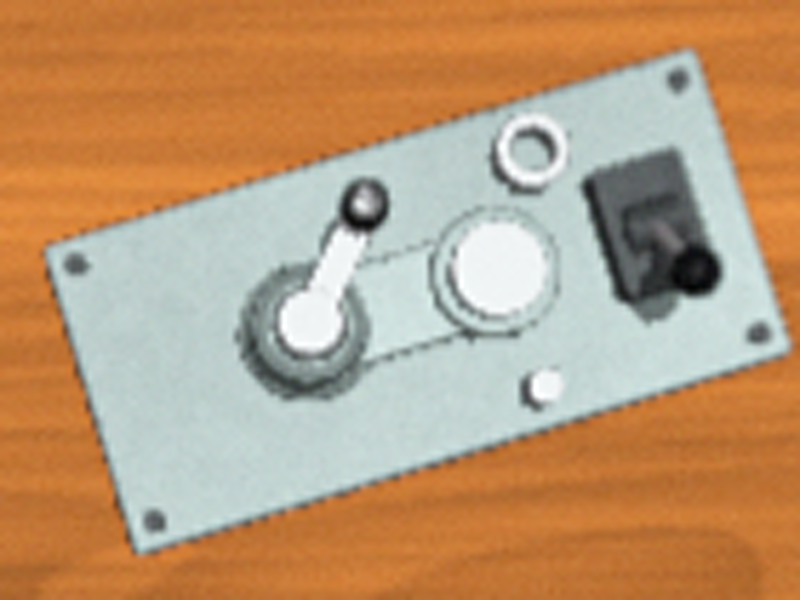

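Enlarged crop: hub centre (311,321), handle (365,204), knob (695,270). That puts the hub at about (0.5125, 0.0035), the handle at (0.566, -0.021) and the stand yaw at about 0.265. Next I'll travel above the handle.

Call:
move_arm:
  motion:
    - [0.5,-0.27,0,0,0,0]
    - [1,-0.53,0,0,0,0]
    - [1,-0.53,0,0,0,0]
  fingers: 0.3

```text
time: 0.52
tool_pos: [0.2934, -0.3815, 0.1964]
tool_rot: [-3.141, -0.001, 0.445]
contact_force: [0.2, -0.0, 0.5]
opening: 0.0664
grip_force: 0.0
```

Call:
move_arm:
  motion:
    - [0.5,-0.27,0,0,0,0]
    - [1,-0.53,0,0,0,0]
    - [1,-0.53,0,0,0,0]

```text
time: 0.9
tool_pos: [0.3609, -0.2918, 0.1964]
tool_rot: [-3.141, -0.0, 0.445]
contact_force: [0.6, 0.4, 0.1]
opening: 0.0599
grip_force: 0.0
```

Call:
move_arm:
  motion:
    - [0.5,-0.27,0,0,0,0]
    - [1,-0.53,0,0,0,0]
    - [1,-0.53,0,0,0,0]

```text
time: 1.27
tool_pos: [0.4286, -0.202, 0.1963]
tool_rot: [3.142, -0.0, 0.445]
contact_force: [0.4, -0.7, 0.1]
opening: 0.0594
grip_force: 0.0
```

Call:
move_arm:
  motion:
    - [0.5,-0.27,0,0,0,0]
    - [1,-0.53,0,0,0,0]
    - [1,-0.53,0,0,0,0]

```text
time: 1.65
tool_pos: [0.4965, -0.1121, 0.1961]
tool_rot: [3.141, 0.0, 0.444]
contact_force: [-0.4, -0.3, 0.3]
opening: 0.0596
grip_force: 0.0
```

Call:
move_arm:
  motion:
    - [0.5,-0.27,0,0,0,0]
    - [1,-0.53,0,0,0,0]
    - [1,-0.53,0,0,0,0]
    - [1,-0.53,0,0,0,0]

```text
time: 2.15
tool_pos: [0.5626, -0.0241, 0.196]
tool_rot: [3.141, 0.002, 0.439]
contact_force: [-1.0, -0.5, -1.1]
opening: 0.0597
grip_force: 0.0
```

Call:
move_arm:
  motion:
    - [0.04,-0.01,0,0,0,0]
    - [0.04,-0.01,0.3,0,0,0]
    - [0.04,-0.01,0.6,0,0,0]
    - [0.04,-0.01,0.74,0,0,0]
    - [0.04,-0.01,0.74,0,0,0]

```text
time: 2.78
tool_pos: [0.5659, -0.0199, 0.122]
tool_rot: [-3.141, 0.001, 0.44]
contact_force: [0.1, 0.9, 1.4]
opening: 0.0598
grip_force: 0.0
```

Call:
move_arm:
  motion:
    - [0,0,0,0,0,0]
    - [0,0,0,0,0,0]
    - [0,0,0,0,0,0]
    - [0,0,0,0,0,0]
    - [0,0,0,0,0,0]
    - [0,0,0,0,0,0]
  fingers: -1
  newtons: 12

```text
time: 3.52
tool_pos: [0.5668, -0.0197, 0.1227]
tool_rot: [3.14, -0.001, 0.441]
contact_force: [1.8, -2.3, 0.9]
opening: 0.0201
grip_force: 12.0
```

```bash
python3 - <<'E'
from h import *
c=robot.read_camera("side"); cv2.imwrite("pics/side1.png",cv2.resize(c["image"][170:270,200:340,::-1],(800,571),interpolation=cv2.INTER_CUBIC))
s=robot.observe(); print({k:s[k] for k in("time","tool_pos","tool_rot","contact_force","torque","opening","grip_force")})
E
```

```text
{'time': 3.575, 'tool_pos': array([ 0.56680947, -0.01964261,  0.12270481]), 'tool_rot': array([ 3.14042205e+00, -7.05037084e-04,  4.40724528e-01]), 'contact_force': array([ 1.93580989, -3.1139065 ,  1.38856237]), 'torque': array([-0.49509067, -0.19298834,  0.0261346 ]), 'opening': 0.019991348545710816, 'grip_force': 11.980662007990759}
```

View pics/side1.png

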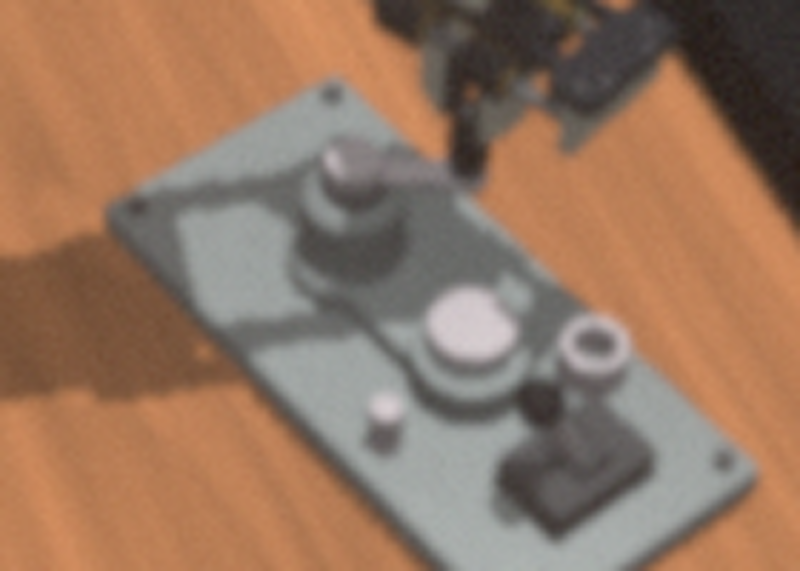

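The crop shows the fingers around the black handle at (468,150). The opening is 20 mm instead of 23, so I'll check the centring with the side depth.

```bash
python3 - <<'E'
from h import *
c=robot.read_camera("side"); P=pts(c)
R=np.array([[.905,.426],[.426,-.905]]); t=robot.observe()["tool_pos"]
v0,u0=170,200
for v in range(188,204,2):
    print(v,[ (u,*( (R@(P[v,u,:2]-t[:2]))*1e3).round(0).astype(int),int(P[v,u,2]*1e3)) for u in range(274,290,2)])
E
```

```text
188 [(274, np.int64(100), np.int64(-112), 1), (276, np.int64(-10), np.int64(-18), 159), (278, np.int64(-9), np.int64(-12), 162), (280, np.int64(-2), np.int64(-10), 159), (282, np.int64(2), np.int64(-6), 158), (284, np.int64(-12), np.int64(12), 183), (286, np.int64(-13), np.int64(20), 190), (288, np.int64(-14), np.int64(28), 196)]
190 [(274, np.int64(92), np.int64(-105), 2), (276, np.int64(-11), np.int64(-17), 151), (278, np.int64(-7), np.int64(-13), 152), (280, np.int64(-9), np.int64(-4), 159), (282, np.int64(-5), np.int64(0), 160), (284, np.int64(-14), np.int64(14), 177), (286, np.int64(-17), np.int64(24), 187), (288, np.int64(-12), np.int64(27), 185)]
192 [(274, np.int64(87), np.int64(-101), 0), (276, np.int64(91), np.int64(-96), 0), (278, np.int64(97), np.int64(-91), 0), (280, np.int64(-11), np.int64(-2), 154), (282, np.int64(-11), np.int64(6), 160), (284, np.int64(-13), np.int64(14), 167), (286, np.int64(-10), np.int64(19), 169), (288, np.int64(-8), np.int64(25), 171)]
194 [(274, np.int64(82), np.int64(-97), -2), (276, np.int64(84), np.int64(-89), 1), (278, np.int64(-9), np.int64
[... 824 characters left out ...]
 -1), (288, np.int64(99), np.int64(-50), -1)]
200 [(274, np.int64(-14), np.int64(-20), 107), (276, np.int64(-14), np.int64(-13), 112), (278, np.int64(-9), np.int64(-9), 111), (280, np.int64(-13), np.int64(2), 123), (282, np.int64(-10), np.int64(7), 125), (284, np.int64(-3), np.int64(9), 120), (286, np.int64(88), np.int64(-49), -1), (288, np.int64(91), np.int64(-43), 0)]
202 [(274, np.int64(-25), np.int64(-11), 114), (276, np.int64(-20), np.int64(-8), 112), (278, np.int64(-13), np.int64(-6), 107), (280, np.int64(-14), np.int64(3), 115), (282, np.int64(-12), np.int64(9), 118), (284, np.int64(-3), np.int64(10), 112), (286, np.int64(81), np.int64(-43), 0), (288, np.int64(86), np.int64(-38), -1)]
```

The handle's near face lies 12–14 mm from the tool centre, so it is centred in the pads. Next I'll generate arc shifts.

```bash
cat > arc.py <<'E'
import sys,numpy as np
# arc.py a_start step n_rows ncalls [r_mm]: tool shifts (x,y units .1 m) about the hub
a,st,n,k=[float(x) for x in sys.argv[1:5]]; r=.6
yaw=.4407; T=np.array([[np.cos(yaw),np.sin(yaw)],[np.sin(yaw),-np.cos(yaw)]])
p=lambda d: r*T@[np.cos(np.radians(d)),np.sin(np.radians(d))]
for j in range(int(k)):
    print(a,"->",a+st*n); print([[*[round(float(q),3) for q in p(a+st*(i+1))-p(a)],0,0,0,0] for i in range(int(n))]); a+=st*n
E
cat > st.py <<'E'
from h import *
s=robot.observe();H=np.array([.5125,.0035]);d=s["tool_pos"][:2]-H;a=np.arctan2(d[1],d[0]);F=s["contact_force"]
print("t",s["time"],"ang",np.degrees(a).round(2),"r",np.hypot(*d).round(4),"Ftan",(F[1]*np.cos(a)-F[0]*np.sin(a)).round(2),"Frad",(F[0]*np.cos(a)+F[1]*np.sin(a)).round(2),s["opening"].round(4))
E
python3 arc.py -23.3 -7 10 1; python3 arc.py -93.3 -2 5 18; python3 st.py
```

```text
-23.3 -> -93.3
[[-0.058, 0.045, 0, 0, 0, 0], [-0.121, 0.083, 0, 0, 0, 0], [-0.188, 0.112, 0, 0, 0, 0], [-0.258, 0.134, 0, 0, 0, 0], [-0.33, 0.146, 0, 0, 0, 0], [-0.403, 0.15, 0, 0, 0, 0], [-0.476, 0.145, 0, 0, 0, 0], [-0.548, 0.131, 0, 0, 0, 0], [-0.618, 0.108, 0, 0, 0, 0], [-0.684, 0.077, 0, 0, 0, 0]]
-93.3 -> -103.3
[[-0.018, -0.01, 0, 0, 0, 0], [-0.036, -0.021, 0, 0, 0, 0], [-0.054, -0.033, 0, 0, 0, 0], [-0.071, -0.045, 0, 0, 0, 0], [-0.087, -0.058, 0, 0, 0, 0]]
-103.3 -> -113.3
[[-0.016, -0.013, 0, 0, 0, 0], [-0.032, -0.027, 0, 0, 0, 0], [-0.047, -0.042, 0, 0, 0, 0], [-0.062, -0.057, 0, 0, 0, 0], [-0.076, -0.072, 0, 0, 0, 0]]
-113.3 -> -123.3
[[-0.014, -0.016, 0, 0, 0, 0], [-0.027, -0.032, 0, 0, 0, 0], [-0.039, -0.049, 0, 0, 0, 0], [-0.051, -0.066, 0, 0, 0, 0], [-0.062, -0.084, 0, 0, 0, 0]]
-123.3 -> -133.3
[[-0.011, -0.018, 0, 0, 0, 0], [-0.021, -0.036, 0, 0, 0, 0], [-0.03, -0.055, 0, 0, 0, 0], [-0.039, -0.074, 0, 0, 0, 0], [-0.047, -0.094, 0, 0, 0, 0]]
-133.3 -> -143.3
[[-0.007, -0.02, 0, 0, 0, 0], [-0.014, -0.039, 0, 0, 0, 0], [-0.02, -0.06, 0, 0, 0, 0], [-0.025, -0.08, 0, 0, 
[... 1943 characters left out ...]
.102, 0.025, 0, 0, 0, 0]]
-263.3 -> -273.3
[[0.02, 0.007, 0, 0, 0, 0], [0.039, 0.015, 0, 0, 0, 0], [0.058, 0.023, 0, 0, 0, 0], [0.077, 0.032, 0, 0, 0, 0], [0.096, 0.042, 0, 0, 0, 0]]Traceback (most recent call last):
  File "st.py", line 3, in <module>
    print("t",s["time"],"ang",np.degrees(a).round(2),"r",np.hypot(*d).round(4),"Ftan",(F[1]*np.cos(a)-F[0]*np.sin(a)).round(2),"Frad",(F[0]*np.cos(a)+F[1]*np.sin(a)).round(2),s["opening"].round(4))
                                                                                                                                                                               ^^^^^^^^^^^^^^^^^^
AttributeError: 'float' object has no attribute 'round'
```

Call:
move_arm:
  motion:
    - [-0.058,0.045,0,0,0,0]
    - [-0.121,0.083,0,0,0,0]
    - [-0.188,0.112,0,0,0,0]
    - [-0.258,0.134,0,0,0,0]
    - [-0.33,0.146,0,0,0,0]
    - [-0.403,0.15,0,0,0,0]
    - [-0.476,0.145,0,0,0,0]
    - [-0.548,0.131,0,0,0,0]
    - [-0.618,0.108,0,0,0,0]
    - [-0.684,0.077,0,0,0,0]
    - [-0.684,0.077,0,0,0,0]

```text
time: 5.0
tool_pos: [0.5068, -0.0546, 0.1221]
tool_rot: [-3.14, 0.0, 0.441]
contact_force: [1.3, 5.9, -0.6]
opening: 0.0203
grip_force: 11.8
```

```bash
sed -i 's/,s\["opening"\].round(4)//' st.py; python3 st.py
```

```text
t 5.0 ang -95.6 r 0.0584 Ftan 0.76 Frad -6.0
```

```bash
cat > arc.py <<'E'
import sys,numpy as np
# arc.py cx cy a_start step n_rows ncalls : from commanded (cx,cy), onto the circle about hub
cx,cy,a,st,n,k=[float(x) for x in sys.argv[1:7]]; r=.06; H=np.array([.5122,.0054])
yaw=.4407; T=np.array([[np.cos(yaw),np.sin(yaw)],[np.sin(yaw),-np.cos(yaw)]])
c=np.array([cx,cy]); p=lambda d: H+r*np.array([np.cos(np.radians(d)),np.sin(np.radians(d))])
for j in range(int(k)):
    print(a,"->",a+st*n); print([[*[round(float(q),3)+0 for q in 10*T@(p(a+st*(i+1))-c)],0,0,0,0] for i in range(int(n))]); a+=st*n; c=p(a)
print("end",c)
E
sed -i 's/H=np.array(.*5\]);d/H=np.array([.5122,.0054]);d/' st.py; python3 st.py; python3 arc.py .5073 -.0561 -94.6 -2.4 5 20
```

```text
t 5.0 ang -95.14 r 0.0603 Ftan 0.81 Frad -6.0
-94.6 -> -106.6
[[-0.014, -0.028, 0, 0, 0, 0], [-0.034, -0.042, 0, 0, 0, 0], [-0.055, -0.056, 0, 0, 0, 0], [-0.075, -0.072, 0, 0, 0, 0], [-0.094, -0.088, 0, 0, 0, 0]]
-106.6 -> -118.6
[[-0.018, -0.017, 0, 0, 0, 0], [-0.036, -0.035, 0, 0, 0, 0], [-0.053, -0.054, 0, 0, 0, 0], [-0.069, -0.073, 0, 0, 0, 0], [-0.084, -0.093, 0, 0, 0, 0]]
-118.6 -> -130.6
[[-0.014, -0.021, 0, 0, 0, 0], [-0.028, -0.042, 0, 0, 0, 0], [-0.041, -0.064, 0, 0, 0, 0], [-0.052, -0.086, 0, 0, 0, 0], [-0.063, -0.108, 0, 0, 0, 0]]
-130.6 -> -142.6
[[-0.01, -0.023, 0, 0, 0, 0], [-0.019, -0.047, 0, 0, 0, 0], [-0.026, -0.071, 0, 0, 0, 0], [-0.033, -0.095, 0, 0, 0, 0], [-0.039, -0.119, 0, 0, 0, 0]]
-142.6 -> -154.6
[[-0.005, -0.025, 0, 0, 0, 0], [-0.009, -0.05, 0, 0, 0, 0], [-0.011, -0.075, 0, 0, 0, 0], [-0.013, -0.1, 0, 0, 0, 0], [-0.013, -0.125, 0, 0, 0, 0]]
-154.6 -> -166.6
[[0.0, -0.025, 0, 0, 0, 0], [0.002, -0.05, 0, 0, 0, 0], [0.005, -0.075, 0, 0, 0, 0], [0.008, -0.1, 0, 0, 0, 0], [0.013, -0.125, 0, 0, 0, 0]]
-166.6 -> -178.6
[[0.006, -0.024, 0, 0, 0, 0], [0.012, -0.049
[... 1498 characters left out ...]
57, 0, 0, 0, 0], [0.102, 0.073, 0, 0, 0, 0]]
-286.6 -> -298.6
[[0.018, 0.017, 0, 0, 0, 0], [0.036, 0.035, 0, 0, 0, 0], [0.053, 0.054, 0, 0, 0, 0], [0.069, 0.073, 0, 0, 0, 0], [0.084, 0.093, 0, 0, 0, 0]]
-298.6 -> -310.6
[[0.014, 0.021, 0, 0, 0, 0], [0.028, 0.042, 0, 0, 0, 0], [0.041, 0.064, 0, 0, 0, 0], [0.052, 0.086, 0, 0, 0, 0], [0.063, 0.108, 0, 0, 0, 0]]
-310.6 -> -322.6
[[0.01, 0.023, 0, 0, 0, 0], [0.019, 0.047, 0, 0, 0, 0], [0.026, 0.071, 0, 0, 0, 0], [0.033, 0.095, 0, 0, 0, 0], [0.039, 0.119, 0, 0, 0, 0]]
-322.6 -> -334.6
[[0.005, 0.025, 0, 0, 0, 0], [0.009, 0.05, 0, 0, 0, 0], [0.011, 0.075, 0, 0, 0, 0], [0.013, 0.1, 0, 0, 0, 0], [0.013, 0.125, 0, 0, 0, 0]]
end [0.56640012 0.03113611]
```

Call:
move_arm:
  motion:
    - [-0.014,-0.028,0,0,0,0]
    - [-0.034,-0.042,0,0,0,0]
    - [-0.055,-0.056,0,0,0,0]
    - [-0.075,-0.072,0,0,0,0]
    - [-0.094,-0.088,0,0,0,0]

```text
time: 5.62
tool_pos: [0.4954, -0.0517, 0.1225]
tool_rot: [3.141, 0.0, 0.441]
contact_force: [0.8, -1.5, 0.8]
opening: 0.0201
grip_force: 12.0
```

```bash
python3 st.py
```

```text
t 5.625 ang -106.37 r 0.0595 Ftan 1.21 Frad 1.16
```

Radial force is small and the tangential force is just drag. I'll continue.

Call:
move_arm:
  motion:
    - [-0.018,-0.017,0,0,0,0]
    - [-0.036,-0.035,0,0,0,0]
    - [-0.053,-0.054,0,0,0,0]
    - [-0.069,-0.073,0,0,0,0]
    - [-0.084,-0.093,0,0,0,0]

```text
time: 6.25
tool_pos: [0.4838, -0.0467, 0.1225]
tool_rot: [3.141, 0.0, 0.441]
contact_force: [1.1, -3.7, 2.6]
opening: 0.0203
grip_force: 12.1
```

```bash
python3 st.py
```

```text
t 6.25 ang -118.6 r 0.0594 Ftan 2.71 Frad 2.72
```

Call:
move_arm:
  motion:
    - [-0.014,-0.021,0,0,0,0]
    - [-0.028,-0.042,0,0,0,0]
    - [-0.041,-0.064,0,0,0,0]
    - [-0.052,-0.086,0,0,0,0]
    - [-0.063,-0.108,0,0,0,0]

```text
time: 6.88
tool_pos: [0.4734, -0.0395, 0.1224]
tool_rot: [3.142, 0.0, 0.441]
contact_force: [-0.4, -3.4, 3.4]
opening: 0.0203
grip_force: 12.1
```

```bash
python3 st.py
```

```text
t 6.875 ang -130.86 r 0.0593 Ftan 1.9 Frad 2.85
```

Call:
move_arm:
  motion:
    - [-0.01,-0.023,0,0,0,0]
    - [-0.019,-0.047,0,0,0,0]
    - [-0.026,-0.071,0,0,0,0]
    - [-0.033,-0.095,0,0,0,0]
    - [-0.039,-0.119,0,0,0,0]

```text
time: 7.5
tool_pos: [0.4648, -0.0303, 0.1224]
tool_rot: [-3.141, 0.0, 0.441]
contact_force: [-1.5, -4.4, 3.5]
opening: 0.0206
grip_force: 12.2
```

```bash
python3 st.py
```

```text
t 7.5 ang -143.03 r 0.0593 Ftan 2.58 Frad 3.84
```

Call:
move_arm:
  motion:
    - [-0.005,-0.025,0,0,0,0]
    - [-0.009,-0.05,0,0,0,0]
    - [-0.011,-0.075,0,0,0,0]
    - [-0.013,-0.1,0,0,0,0]
    - [-0.013,-0.125,0,0,0,0]

```text
time: 8.12
tool_pos: [0.4583, -0.0195, 0.1224]
tool_rot: [-3.141, 0.0, 0.441]
contact_force: [-2.2, -3.2, 3.8]
opening: 0.0202
grip_force: 12.2
```

```bash
python3 st.py
```

```text
t 8.125 ang -155.25 r 0.0594 Ftan 1.96 Frad 3.28
```

Call:
move_arm:
  motion:
    - [0.0,-0.025,0,0,0,0]
    - [0.002,-0.05,0,0,0,0]
    - [0.005,-0.075,0,0,0,0]
    - [0.008,-0.1,0,0,0,0]
    - [0.013,-0.125,0,0,0,0]

```text
time: 8.75
tool_pos: [0.4542, -0.0076, 0.1224]
tool_rot: [-3.141, 0.0, 0.441]
contact_force: [-3.1, -2.7, 5.0]
opening: 0.0204
grip_force: 12.2
```

```bash
python3 st.py
```

```text
t 8.75 ang -167.4 r 0.0595 Ftan 1.91 Frad 3.62
```

Call:
move_arm:
  motion:
    - [0.006,-0.024,0,0,0,0]
    - [0.012,-0.049,0,0,0,0]
    - [0.02,-0.073,0,0,0,0]
    - [0.029,-0.096,0,0,0,0]
    - [0.038,-0.119,0,0,0,0]

```text
time: 9.38
tool_pos: [0.4526, 0.0048, 0.1224]
tool_rot: [-3.141, 0.0, 0.441]
contact_force: [-4.5, -1.4, 6.3]
opening: 0.0201
grip_force: 12.2
```

```bash
python3 st.py
```

```text
t 9.375 ang -179.47 r 0.0596 Ftan 1.32 Frad 4.54
```

Call:
move_arm:
  motion:
    - [0.011,-0.023,0,0,0,0]
    - [0.022,-0.045,0,0,0,0]
    - [0.035,-0.067,0,0,0,0]
    - [0.048,-0.088,0,0,0,0]
    - [0.062,-0.109,0,0,0,0]

```text
time: 10.0
tool_pos: [0.4537, 0.0173, 0.1224]
tool_rot: [-3.141, 0.0, 0.441]
contact_force: [-5.1, -0.9, 4.8]
opening: 0.0202
grip_force: 12.2
```

```bash
python3 st.py
```

```text
t 10.0 ang 168.46 r 0.0597 Ftan 1.94 Frad 4.78
```

Call:
move_arm:
  motion:
    - [0.015,-0.02,0,0,0,0]
    - [0.031,-0.039,0,0,0,0]
    - [0.048,-0.058,0,0,0,0]
    - [0.065,-0.076,0,0,0,0]
    - [0.084,-0.093,0,0,0,0]

```text
time: 10.62
tool_pos: [0.4573, 0.0293, 0.1224]
tool_rot: [-3.141, 0.0, 0.441]
contact_force: [-4.6, 0.6, 4.6]
opening: 0.02
grip_force: 12.2
```

```bash
python3 st.py
```

```text
t 10.625 ang 156.44 r 0.0599 Ftan 1.35 Frad 4.48
```

Call:
move_arm:
  motion:
    - [0.019,-0.016,0,0,0,0]
    - [0.039,-0.032,0,0,0,0]
    - [0.059,-0.047,0,0,0,0]
    - [0.08,-0.061,0,0,0,0]
    - [0.101,-0.074,0,0,0,0]

```text
time: 11.25
tool_pos: [0.4624, 0.0392, 0.1222]
tool_rot: [3.141, 0.003, 0.441]
contact_force: [-9.0, -7.1, 6.6]
opening: 0.0202
grip_force: 12.4
```

```bash
python3 st.py
```

```text
t 11.25 ang 145.85 r 0.0602 Ftan 10.91 Frad 3.48
```

Ftan is 10.9 N, so the crank has met the stop. Spring windup is about 0.16 rad and the collar stopped at about 155°. Next I'll refine the hub and plan the three turns back.

```bash
python3 - <<'E'
import numpy as np
from scipy.optimize import least_squares
D=np.array([[.5668,-.0197,1.9,-3.1],[.5068,-.0546,1.3,5.9],[.4954,-.0517,.8,-1.5],[.4838,-.0467,1.1,-3.7],[.4734,-.0395,-.4,-3.4],[.4648,-.0303,-1.5,-4.4],[.4583,-.0195,-2.2,-3.2],[.4542,-.0076,-3.1,-2.7],[.4526,.0048,-4.5,-1.4],[.4537,.0173,-5.1,-.9],[.4573,.0293,-4.6,.6],[.4624,.0392,-9,-7.1]])
for k in(0,.0001,.0002):
    s=least_squares(lambda h:np.hypot(*(D[:,:2]-h+k*D[:,2:]).T)-.06,[.512,.005]); print(k,s.x.round(4),np.abs(s.fun).max())
E
sed -i 's/H=np.array(\[.5122,.0054\])/H=np.array([.5120,.0054])/' arc.py st.py
python3 - <<'E'
import numpy as np
print(np.array([.5122,.0054])+.06*np.array([np.cos(np.radians(-214.6)),np.sin(np.radians(-214.6))]))
E
python3 arc.py .46281 .03947 145.4 10.6 1 1; python3 arc.py .45719 .0298 156 12 10 3
```

```text
0 [0.5126 0.0058] 0.0006456964429530435
0.0001 [0.5122 0.0058] 0.0005514786560129326
0.0002 [0.5119 0.0059] 0.0012055139905474202
[0.46281182 0.03947062]
145.4 -> 156.0
[[-0.092, 0.063, 0, 0, 0, 0]]
end [0.45718727 0.0298042 ]
156.0 -> 276.0
[[-0.086, 0.091, 0, 0, 0, 0], [-0.151, 0.199, 0, 0, 0, 0], [-0.192, 0.317, 0, 0, 0, 0], [-0.208, 0.441, 0, 0, 0, 0], [-0.198, 0.566, 0, 0, 0, 0], [-0.162, 0.687, 0, 0, 0, 0], [-0.101, 0.796, 0, 0, 0, 0], [-0.019, 0.892, 0, 0, 0, 0], [0.08, 0.967, 0, 0, 0, 0], [0.194, 1.021, 0, 0, 0, 0]]
276.0 -> 396.0
[[0.122, 0.029, 0, 0, 0, 0], [0.247, 0.031, 0, 0, 0, 0], [0.371, 0.008, 0, 0, 0, 0], [0.486, -0.04, 0, 0, 0, 0], [0.589, -0.112, 0, 0, 0, 0], [0.675, -0.203, 0, 0, 0, 0], [0.74, -0.311, 0, 0, 0, 0], [0.782, -0.429, 0, 0, 0, 0], [0.798, -0.553, 0, 0, 0, 0], [0.787, -0.678, 0, 0, 0, 0]]
396.0 -> 516.0
[[-0.036, -0.12, 0, 0, 0, 0], [-0.096, -0.23, 0, 0, 0, 0], [-0.178, -0.325, 0, 0, 0, 0], [-0.278, -0.401, 0, 0, 0, 0], [-0.392, -0.455, 0, 0, 0, 0], [-0.514, -0.483, 0, 0, 0, 0], [-0.639, -0.486, 0, 0, 0, 0], [-0.762, -0.463, 0, 0, 0, 0], [-0.878, -0.414, 0, 0, 0, 0], [-0.981, -0.343, 0, 0, 0, 0]]
end [0.45718727 0.0298042 ]
```

```bash
sed -i 's/\[.5120,.0054\]/[.5120,.0057]/' arc.py st.py; python3 arc.py .46281 .03947 145.4 5.3 2 1; python3 arc.py .45719 .0301 156 11.25 8 4;
```

```text
145.4 -> 156.0
[[-0.047, 0.026, 0, 0, 0, 0], [-0.091, 0.061, 0, 0, 0, 0]]
end [0.45718727 0.0301042 ]
156.0 -> 246.0
[[-0.081, 0.085, 0, 0, 0, 0], [-0.144, 0.184, 0, 0, 0, 0], [-0.187, 0.294, 0, 0, 0, 0], [-0.207, 0.41, 0, 0, 0, 0], [-0.204, 0.528, 0, 0, 0, 0], [-0.178, 0.642, 0, 0, 0, 0], [-0.131, 0.75, 0, 0, 0, 0], [-0.063, 0.846, 0, 0, 0, 0]]
246.0 -> 336.0
[[0.085, 0.081, 0, 0, 0, 0], [0.184, 0.144, 0, 0, 0, 0], [0.294, 0.187, 0, 0, 0, 0], [0.41, 0.207, 0, 0, 0, 0], [0.528, 0.204, 0, 0, 0, 0], [0.642, 0.178, 0, 0, 0, 0], [0.75, 0.131, 0, 0, 0, 0], [0.846, 0.063, 0, 0, 0, 0]]
336.0 -> 426.0
[[0.081, -0.085, 0, 0, 0, 0], [0.144, -0.184, 0, 0, 0, 0], [0.187, -0.294, 0, 0, 0, 0], [0.207, -0.41, 0, 0, 0, 0], [0.204, -0.528, 0, 0, 0, 0], [0.178, -0.642, 0, 0, 0, 0], [0.131, -0.75, 0, 0, 0, 0], [0.063, -0.846, 0, 0, 0, 0]]
426.0 -> 516.0
[[-0.085, -0.081, 0, 0, 0, 0], [-0.184, -0.144, 0, 0, 0, 0], [-0.294, -0.187, 0, 0, 0, 0], [-0.41, -0.207, 0, 0, 0, 0], [-0.528, -0.204, 0, 0, 0, 0], [-0.642, -0.178, 0, 0, 0, 0], [-0.75, -0.131, 0, 0, 0, 0], [-0.846, -0.063, 0, 0, 0, 0]]
end [0.45718727 0.0301042 ]
```

Back to first touch, then the first turn.

Call:
move_arm:
  motion:
    - [-0.047,0.026,0,0,0,0]
    - [-0.091,0.061,0,0,0,0]

```text
time: 11.5
tool_pos: [0.4578, 0.0306, 0.1224]
tool_rot: [3.141, -0.0, 0.441]
contact_force: [-2.8, 1.0, 3.4]
opening: 0.0202
grip_force: 12.2
```

Call:
move_arm:
  motion:
    - [-0.081,0.085,0,0,0,0]
    - [-0.144,0.184,0,0,0,0]
    - [-0.187,0.294,0,0,0,0]
    - [-0.207,0.41,0,0,0,0]
    - [-0.204,0.528,0,0,0,0]
    - [-0.178,0.642,0,0,0,0]
    - [-0.131,0.75,0,0,0,0]
    - [-0.063,0.846,0,0,0,0]

```text
time: 12.5
tool_pos: [0.4889, -0.0493, 0.1224]
tool_rot: [3.141, 0.0, 0.441]
contact_force: [-1.9, -0.7, 2.0]
opening: 0.0201
grip_force: 12.0
```

```bash
python3 st.py
```

```text
t 12.5 ang -112.77 r 0.0596 Ftan -1.45 Frad 1.35
```

Call:
move_arm:
  motion:
    - [0.085,0.081,0,0,0,0]
    - [0.184,0.144,0,0,0,0]
    - [0.294,0.187,0,0,0,0]
    - [0.41,0.207,0,0,0,0]
    - [0.528,0.204,0,0,0,0]
    - [0.642,0.178,0,0,0,0]
    - [0.75,0.131,0,0,0,0]
    - [0.846,0.063,0,0,0,0]

```text
time: 13.5
tool_pos: [0.5681, -0.0174, 0.1225]
tool_rot: [3.141, -0.001, 0.441]
contact_force: [1.2, -2.3, 0.8]
opening: 0.0209
grip_force: 12.0
```

```bash
python3 st.py
```

```text
t 13.5 ang -22.41 r 0.0607 Ftan -1.67 Frad 2.0
```

Good: only drag is felt. I'll finish turn 1 and do turn 2.

Call:
move_arm:
  motion:
    - [0.081,-0.085,0,0,0,0]
    - [0.144,-0.184,0,0,0,0]
    - [0.187,-0.294,0,0,0,0]
    - [0.207,-0.41,0,0,0,0]
    - [0.204,-0.528,0,0,0,0]
    - [0.178,-0.642,0,0,0,0]
    - [0.131,-0.75,0,0,0,0]
    - [0.063,-0.846,0,0,0,0]

```text
time: 14.5
tool_pos: [0.5361, 0.0616, 0.1224]
tool_rot: [-3.142, -0.0, 0.441]
contact_force: [2.0, -1.3, 0.9]
opening: 0.0205
grip_force: 12.0
```

Call:
move_arm:
  motion:
    - [-0.085,-0.081,0,0,0,0]
    - [-0.184,-0.144,0,0,0,0]
    - [-0.294,-0.187,0,0,0,0]
    - [-0.41,-0.207,0,0,0,0]
    - [-0.528,-0.204,0,0,0,0]
    - [-0.642,-0.178,0,0,0,0]
    - [-0.75,-0.131,0,0,0,0]
    - [-0.846,-0.063,0,0,0,0]

```text
time: 15.5
tool_pos: [0.457, 0.0301, 0.1224]
tool_rot: [-3.141, 0.0, 0.441]
contact_force: [2.4, 0.1, 0.2]
opening: 0.0207
grip_force: 11.9
```

```bash
python3 st.py
```

```text
t 15.5 ang 156.06 r 0.0601 Ftan -1.09 Frad -2.17
```

Call:
move_arm:
  motion:
    - [-0.081,0.085,0,0,0,0]
    - [-0.144,0.184,0,0,0,0]
    - [-0.187,0.294,0,0,0,0]
    - [-0.207,0.41,0,0,0,0]
    - [-0.204,0.528,0,0,0,0]
    - [-0.178,0.642,0,0,0,0]
    - [-0.131,0.75,0,0,0,0]
    - [-0.063,0.846,0,0,0,0]

```text
time: 16.5
tool_pos: [0.4886, -0.0493, 0.1224]
tool_rot: [3.141, 0.001, 0.441]
contact_force: [-1.2, 0.9, 2.6]
opening: 0.0205
grip_force: 12.0
```

Call:
move_arm:
  motion:
    - [0.085,0.081,0,0,0,0]
    - [0.184,0.144,0,0,0,0]
    - [0.294,0.187,0,0,0,0]
    - [0.41,0.207,0,0,0,0]
    - [0.528,0.204,0,0,0,0]
    - [0.642,0.178,0,0,0,0]
    - [0.75,0.131,0,0,0,0]
    - [0.846,0.063,0,0,0,0]

```text
time: 17.5
tool_pos: [0.568, -0.0174, 0.1225]
tool_rot: [3.141, -0.001, 0.441]
contact_force: [1.1, -2.3, 2.9]
opening: 0.0202
grip_force: 12.0
```

```bash
python3 st.py
```

```text
t 17.5 ang -22.42 r 0.0606 Ftan -1.68 Frad 1.85
```

Finish turn 2, then turn 3, ending with a pause.

Call:
move_arm:
  motion:
    - [0.081,-0.085,0,0,0,0]
    - [0.144,-0.184,0,0,0,0]
    - [0.187,-0.294,0,0,0,0]
    - [0.207,-0.41,0,0,0,0]
    - [0.204,-0.528,0,0,0,0]
    - [0.178,-0.642,0,0,0,0]
    - [0.131,-0.75,0,0,0,0]
    - [0.063,-0.846,0,0,0,0]

```text
time: 18.5
tool_pos: [0.5361, 0.0616, 0.1224]
tool_rot: [-3.141, -0.0, 0.441]
contact_force: [2.3, -1.2, 2.2]
opening: 0.0206
grip_force: 12.0
```

Call:
move_arm:
  motion:
    - [-0.085,-0.081,0,0,0,0]
    - [-0.184,-0.144,0,0,0,0]
    - [-0.294,-0.187,0,0,0,0]
    - [-0.41,-0.207,0,0,0,0]
    - [-0.528,-0.204,0,0,0,0]
    - [-0.642,-0.178,0,0,0,0]
    - [-0.75,-0.131,0,0,0,0]
    - [-0.846,-0.063,0,0,0,0]

```text
time: 19.5
tool_pos: [0.457, 0.0301, 0.1223]
tool_rot: [-3.141, 0.0, 0.441]
contact_force: [2.5, 1.0, 0.6]
opening: 0.0203
grip_force: 11.9
```

```bash
python3 st.py
```

```text
t 19.5 ang 156.05 r 0.0601 Ftan -1.93 Frad -1.92
```

Call:
move_arm:
  motion:
    - [-0.081,0.085,0,0,0,0]
    - [-0.144,0.184,0,0,0,0]
    - [-0.187,0.294,0,0,0,0]
    - [-0.207,0.41,0,0,0,0]
    - [-0.204,0.528,0,0,0,0]
    - [-0.178,0.642,0,0,0,0]
    - [-0.131,0.75,0,0,0,0]
    - [-0.063,0.846,0,0,0,0]

```text
time: 20.5
tool_pos: [0.4886, -0.0493, 0.1224]
tool_rot: [3.141, 0.001, 0.441]
contact_force: [-1.5, 0.4, 2.2]
opening: 0.0202
grip_force: 12.0
```

Call:
move_arm:
  motion:
    - [0.085,0.081,0,0,0,0]
    - [0.184,0.144,0,0,0,0]
    - [0.294,0.187,0,0,0,0]
    - [0.41,0.207,0,0,0,0]
    - [0.528,0.204,0,0,0,0]
    - [0.642,0.178,0,0,0,0]
    - [0.75,0.131,0,0,0,0]
    - [0.846,0.063,0,0,0,0]

```text
time: 21.5
tool_pos: [0.568, -0.0174, 0.1225]
tool_rot: [3.141, -0.001, 0.441]
contact_force: [0.1, -2.1, 1.9]
opening: 0.0205
grip_force: 12.0
```

Call:
move_arm:
  motion:
    - [0.081,-0.085,0,0,0,0]
    - [0.144,-0.184,0,0,0,0]
    - [0.187,-0.294,0,0,0,0]
    - [0.207,-0.41,0,0,0,0]
    - [0.204,-0.528,0,0,0,0]
    - [0.178,-0.642,0,0,0,0]
    - [0.131,-0.75,0,0,0,0]
    - [0.063,-0.846,0,0,0,0]

```text
time: 22.5
tool_pos: [0.5361, 0.0617, 0.1224]
tool_rot: [-3.141, -0.0, 0.441]
contact_force: [1.7, -1.5, 2.1]
opening: 0.0202
grip_force: 12.0
```

Call:
move_arm:
  motion:
    - [-0.085,-0.081,0,0,0,0]
    - [-0.184,-0.144,0,0,0,0]
    - [-0.294,-0.187,0,0,0,0]
    - [-0.41,-0.207,0,0,0,0]
    - [-0.528,-0.204,0,0,0,0]
    - [-0.642,-0.178,0,0,0,0]
    - [-0.75,-0.131,0,0,0,0]
    - [-0.846,-0.063,0,0,0,0]
    - [-0.846,-0.063,0,0,0,0]
    - [-0.846,-0.063,0,0,0,0]
    - [-0.846,-0.063,0,0,0,0]
    - [-0.846,-0.063,0,0,0,0]

```text
time: 24.0
tool_pos: [0.4576, 0.0308, 0.1223]
tool_rot: [-3.142, 0.001, 0.441]
contact_force: [-1.3, -0.5, 2.9]
opening: 0.0202
grip_force: 12.1
```

```bash
python3 st.py
```

```text
t 24.0 ang 155.25 r 0.0599 Ftan 0.96 Frad 0.95
```

The crank is at 155.25°, which is three turns back, and unloaded. I'll release it, rise, and go to the lock lever.

Call:
move_arm:
  motion:
    - [0,0,0,0,0,0]
    - [0,0,0,0,0,0]
    - [0,0,0,0,0,0]
    - [0,0,0,0,0,0]
  fingers: 0.1

```text
time: 24.5
tool_pos: [0.4577, 0.0307, 0.1223]
tool_rot: [3.142, 0.0, 0.441]
contact_force: [-0.1, -0.1, 0.6]
opening: 0.0501
grip_force: 0.0
```

Call:
move_arm:
  motion:
    - [0,0,-0.3,0,0,0]
    - [0,0,-0.7,0,0,0]
    - [0,0,-0.75,0,0,0]

```text
time: 24.88
tool_pos: [0.4592, 0.0306, 0.1999]
tool_rot: [3.139, -0.005, 0.441]
contact_force: [-0.4, -0.1, -1.4]
opening: 0.0509
grip_force: 0.0
```

Call:
move_arm:
  motion:
    - [-0.12,0.36,0,0,0,0]
    - [-0.24,0.72,0,0,0,0]
    - [-0.24,0.72,0,0,0,0]
  fingers: -1

```text
time: 25.25
tool_pos: [0.4665, -0.0464, 0.1965]
tool_rot: [-3.141, 0.001, 0.438]
contact_force: [0.6, 0.3, -0.2]
opening: 0.0252
grip_force: 0.0
```

Call:
move_arm:
  motion:
    - [-0.12,0.36,0,0,0,0]
    - [-0.24,0.72,0,0,0,0]
    - [-0.24,0.72,0,0,0,0]

```text
time: 25.62
tool_pos: [0.4756, -0.121, 0.1966]
tool_rot: [-3.141, 0.001, 0.438]
contact_force: [-0.4, 1.0, -0.5]
opening: 0.0006
grip_force: 0.0
```

Call:
move_arm:
  motion:
    - [-0.12,0.36,0,0,0,0]
    - [-0.24,0.72,0,0,0,0]
    - [-0.24,0.72,0,0,0,0]
    - [-0.24,0.72,0,0,0,0]

```text
time: 26.12
tool_pos: [0.4844, -0.1937, 0.197]
tool_rot: [-3.14, 0.0, 0.441]
contact_force: [0.4, 1.3, -0.8]
opening: 0.0009
grip_force: 0.0
```

```bash
python3 - <<'E'
from h import *
c=robot.read_camera("top"); cv2.imwrite("pics/top2.png",cv2.resize(c["image"][130:250,215:375,::-1],(800,600),interpolation=cv2.INTER_CUBIC))
c=robot.read_camera("side"); P=pts(c); im=c["image"]
m=(im.max(2)<60)&(P[...,2]>.095)&(P[...,2]<.15)&(np.hypot(P[...,0]-.53,P[...,1]+.18)<.05)
print(m.sum(), P[m].mean(0) if m.any() else None)
E
```

```text
17 [ 0.52344308 -0.18448545  0.13283961]
```

View pics/top2.png

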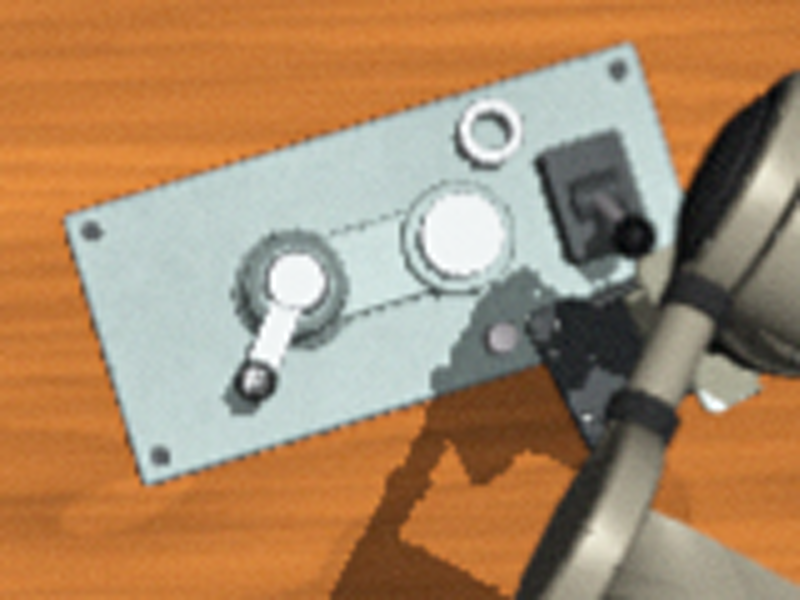

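The top crop shows the crank left with its handle at (257,381) and hub at (296,282), the knob free at (633,235) and the gripper in front of it. The pin still stands at (503,337). I'll descend and push.

Call:
move_arm:
  motion:
    - [0,0,0.3,0,0,0]
    - [0,0,0.6,0,0,0]
    - [0,0,0.88,0,0,0]
    - [0,0,0.88,0,0,0]
    - [0,0,0.88,0,0,0]

```text
time: 26.85
tool_pos: [0.4854, -0.1952, 0.1106]
tool_rot: [3.14, -0.001, 0.441]
contact_force: [-1.1, 0.6, 0.1]
opening: 0.0006
grip_force: 0.0
```

Call:
move_arm:
  motion:
    - [0.1,0.018,0,0,0,0]
    - [0.2,0.035,0,0,0,0]
    - [0.3,0.053,0,0,0,0]
    - [0.4,0.07,0,0,0,0]
    - [0.48,0.085,0,0,0,0]
    - [0.56,0.1,0,0,0,0]
    - [0.64,0.113,0,0,0,0]
    - [0.72,0.127,0,0,0,0]
    - [0.8,0.141,0,0,0,0]
    - [0.86,0.152,0,0,0,0]
    - [0.9,0.158,0,0,0,0]
    - [0.9,0.158,0,0,0,0]

```text
time: 28.35
tool_pos: [0.573, -0.1712, 0.1093]
tool_rot: [3.142, 0.0, 0.441]
contact_force: [-0.3, -0.0, 0.7]
opening: 0.0004
grip_force: 0.0
```

Call:
move_arm:
  motion:
    - [0.03,0.005,0,0,0,0]
    - [0.06,0.01,0,0,0,0]
    - [0.09,0.016,0,0,0,0]
    - [0.09,0.016,0,0,0,0]

```text
time: 28.85
tool_pos: [0.5819, -0.1688, 0.1094]
tool_rot: [3.141, -0.0, 0.441]
contact_force: [-0.7, 0.4, -0.4]
opening: 0.0005
grip_force: 0.0
```

```bash
python3 - <<'E'
from h import *
c=robot.read_camera("side"); cv2.imwrite("pics/side3.png",cv2.resize(c["image"][180:300,220:380,::-1],(800,600),interpolation=cv2.INTER_CUBIC))
E
```

```text
(no output)
```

View pics/side3.png

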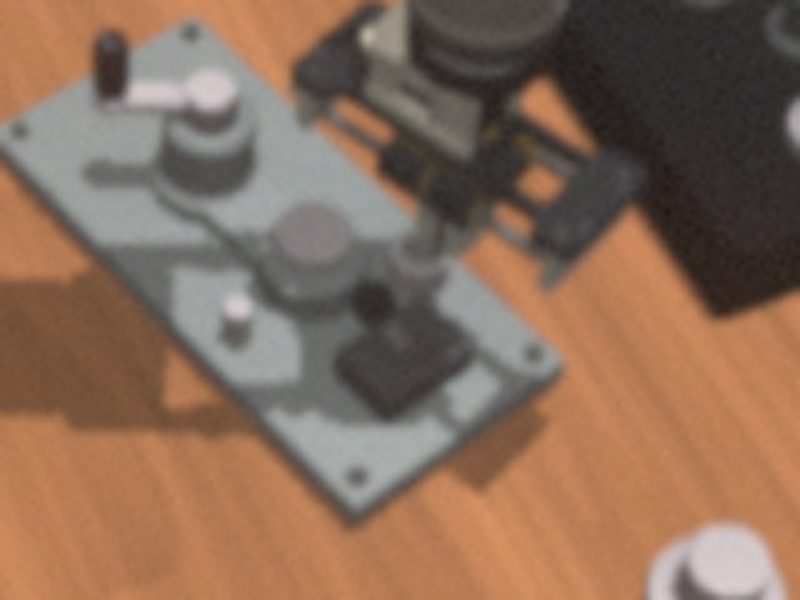

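The side crop shows the knob still leaning robotwards at (375,300) and the finger tips at about (450,250). The push missed it, so I'll check positions.

```bash
python3 - <<'E'
from h import *
c=robot.read_camera("side"); P=pts(c)
for n,(u,v) in dict(knob=(375,300),tip=(450,240),tip2=(430,235),bush=(420,275),box=(400,375),anvil=(312,235),hub=(212,90)).items():
    uu,vv=220+u/5,180+v/5; print(n,P[int(vv),int(uu)].round(3), at(c,uu,vv,.122).round(3))
print(robot.observe()["tool_pos"])
w=np.array([[.582,-.169,.11],[.5235,-.1845,.122]])
E=np.linalg.inv(c["extrinsics"]); f=192/np.tan(np.radians(c["vfov"])/2)
for p in w:
    q=E[:3,:3]@p+E[:3,3]; print(c["cx"]+f*q[0]/-q[2], c["cy"]-f*q[1]/-q[2])
E
```

```text
knob [ 0.526 -0.188  0.139] [ 0.533 -0.177  0.122]
tip [ 0.575 -0.18   0.16 ] [ 0.591 -0.155  0.122]
tip2 [ 0.568 -0.169  0.155] [ 0.582 -0.148  0.122]
bush [ 0.593 -0.128  0.054] [ 0.564 -0.171  0.122]
box [ 0.548 -0.19   0.058] [ 0.523 -0.228  0.122]
anvil [ 0.536 -0.09   0.076] [ 0.52  -0.122  0.122]
hub [0.51  0.003 0.121] [0.51  0.002 0.122]
[ 0.58164995 -0.16888765  0.10936631]
309.000260552488 235.2019454826925
293.1967410130755 243.130904754934
```

```bash
python3 - <<'E'
from h import *
a=robot.read_camera("side")["image"][205:265,265:325,::-1]; b=robot.read_camera("top")["image"][140:200,310:370,::-1]
r=lambda x:cv2.resize(x,(400,400),interpolation=cv2.INTER_CUBIC)
cv2.imwrite("pics/both4.png",np.hstack([r(a),r(b)]))
E
```

```text
(no output)
```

View pics/both4.png

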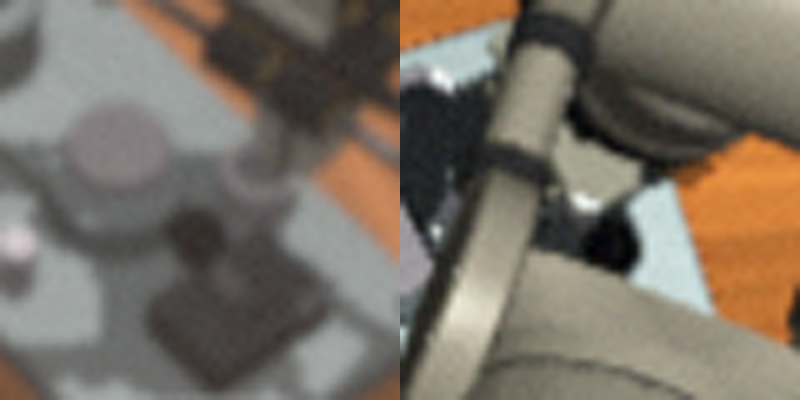

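```bash
python3 - <<'E'
from h import *
S=np.array([.528,-.0545]);x=np.array([.965,.262]);y=np.array([-.262,.965])
piv=S-.125*y; print("pivot",piv)
for n in("top","side"):
    c=robot.read_camera(n);E=np.linalg.inv(c["extrinsics"]); f=192/np.tan(np.radians(c["vfov"])/2)
    def pr(p):
        q=E[:3,:3]@p+E[:3,3]; a=np.array([q[0],-q[1]])/-q[2]; a=a*(1+c["k1"]*(a@a)); return (np.array([c["cx"],c["cy"]])+f*a).round(1)
    for th in(-.5,-.3,0,.3,.5): k=np.r_[piv+.08*np.sin(th)*x,.052+.08*np.cos(th)]; print(n,th,k.round(3),pr(k))
    print("tcp",pr(robot.observe()["tool_pos"]),"start TCP",pr(np.array([.4854,-.1952,.11])))
s=robot.observe();print(s["qpos"],s["contact_force"],s["torque"])
E
```

```text
pivot [ 0.56075  -0.175125]
top -0.5 [ 0.524 -0.185  0.122] [342.7 180. ]
top -0.3 [ 0.538 -0.181  0.128] [341.5 174.7]
top 0 [ 0.561 -0.175  0.132] [339.1 166.3]
top 0.3 [ 0.584 -0.169  0.128] [336.3 158.3]
top 0.5 [ 0.598 -0.165  0.122] [334.4 153.6]
tcp [335.3 159.9] start TCP [346.1 193.9]
side -0.5 [ 0.524 -0.185  0.122] [293.3 243.1]
side -0.3 [ 0.538 -0.181  0.128] [297.4 239.2]
side 0 [ 0.561 -0.175  0.132] [303.8 234.3]
side 0.3 [ 0.584 -0.169  0.128] [309.9 231. ]
side 0.5 [ 0.598 -0.165  0.122] [313.5 229.8]
tcp [308.7 235.2] start TCP [282.1 252.7]
[-4.09078219e-01  5.63952190e-01  1.41365613e+00 -9.32110595e-05
  1.16399022e+00  7.21012124e-01] [-0.30872662 -0.61786725 -0.68920365] [0.01559402 0.01860263 0.03026743]
```

```bash
python3 - <<'E'
from h import *
c=robot.read_camera("side");P=pts(c);t=robot.observe()["tool_pos"]
for v in range(222,246,2):
    print(v,[(u,*(P[v,u]*1e3).round().astype(int).tolist()) for u in range(290,322,4)])
E
```

```text
222 [(290, 585, -49, 29), (294, 597, -53, 28), (298, 610, -56, 25), (302, 634, -41, -3), (306, 552, -190, 209), (310, 556, -203, 222), (314, 564, -209, 226), (318, 584, -200, 206)]
224 [(290, 581, -58, 31), (294, 593, -62, 30), (298, 605, -66, 29), (302, 615, -73, 33), (306, 568, -168, 167), (310, 556, -206, 217), (314, 563, -213, 222), (318, 573, -217, 223)]
226 [(290, 560, -94, 74), (294, 590, -67, 27), (298, 601, -74, 30), (302, 601, -96, 57), (306, 569, -167, 156), (310, 573, -181, 171), (314, 580, -190, 179), (318, 571, -221, 219)]
228 [(290, 557, -102, 75), (294, 587, -75, 28), (298, 597, -81, 30), (302, 602, -97, 47), (306, 568, -171, 152), (310, 573, -182, 163), (314, 583, -187, 164), (318, 667, -88, 5)]
230 [(290, 561, -96, 56), (294, 583, -82, 29), (298, 584, -104, 55), (302, 602, -98, 39), (306, 568, -172, 145), (310, 573, -185, 158), (314, 657, -83, -7), (318, 665, -93, 1)]
232 [(290, 558, -102, 56), (294, 578, -92, 33), (298, 581, -110, 53), (302, 601, -101, 33), (306, 609, -111, 41), (310, 625, -109, 30), (314, 649, -95, 1), (318, 661, -101, 2)]
234 [(290, 554, -110, 56
[... 369 characters left out ...]
529, -177, 134), (298, 540, -180, 131), (302, 585, -130, 46), (306, 600, -130, 38), (310, 614, -130, 31), (314, 626, -133, 29), (318, 653, -117, -5)]
240 [(290, 517, -176, 129), (294, 524, -187, 140), (298, 535, -189, 136), (302, 581, -139, 49), (306, 600, -131, 29), (310, 611, -136, 30), (314, 625, -138, 25), (318, 634, -145, 29)]
242 [(290, 519, -175, 118), (294, 523, -190, 133), (298, 536, -190, 128), (302, 575, -149, 54), (306, 586, -154, 55), (310, 609, -141, 28), (314, 622, -143, 23), (318, 629, -155, 34)]
244 [(290, 548, -127, 31), (294, 522, -193, 129), (298, 543, -180, 101), (302, 573, -154, 52), (306, 583, -160, 54), (310, 605, -149, 28), (314, 616, -154, 29), (318, 627, -159, 29)]
```

Depth shows the fingers really end at z≈0.145 while the TCP reads 0.109. The real finger ends sit about 35 mm above the reading, so they passed over the knob. I'll go back and repeat 30 mm lower.

Call:
move_arm:
  motion:
    - [-0.3,-0.053,0,0,0,0]
    - [-0.6,-0.106,0,0,0,0]
    - [-1,-0.175,0,0,0,0]
    - [-1,-0.175,0,0,0,0]
    - [-1,-0.175,0,0,0,0]

```text
time: 29.82
tool_pos: [0.4846, -0.196, 0.1098]
tool_rot: [3.14, -0.001, 0.44]
contact_force: [0.8, 0.4, 0.4]
opening: 0.0004
grip_force: 0.0
```

Call:
move_arm:
  motion:
    - [0,0,0.15,0,0,0]
    - [0,0,0.28,0,0,0]
    - [0,0,0.28,0,0,0]

```text
time: 30.2
tool_pos: [0.483, -0.1949, 0.0795]
tool_rot: [-3.139, 0.002, 0.441]
contact_force: [-0.2, 0.4, -0.6]
opening: 0.0005
grip_force: 0.0
```

```bash
python3 - <<'E'
from h import *
c=robot.read_camera("side");P=pts(c);s=robot.observe();t=s["tool_pos"];print(t,s["contact_force"])
d=np.hypot(P[...,0]-t[0],P[...,1]-t[1]); m=(d<.02)&(P[...,2]>.06)
print(m.sum(),np.sort(P[m][:,2])[:12].round(3))
E
```

```text
[ 0.48348798 -0.1952988   0.0803503 ] [-5.63011526e-01 -7.27469348e-01  4.21146727e-04]
291 [0.109 0.109 0.113 0.113 0.114 0.114 0.115 0.117 0.118 0.119 0.119 0.121]
```

Call:
move_arm:
  motion:
    - [0.1,0.018,0,0,0,0]
    - [0.2,0.035,0,0,0,0]
    - [0.3,0.053,0,0,0,0]
    - [0.4,0.07,0,0,0,0]
    - [0.48,0.085,0,0,0,0]
    - [0.56,0.1,0,0,0,0]
    - [0.64,0.113,0,0,0,0]
    - [0.72,0.127,0,0,0,0]
    - [0.8,0.141,0,0,0,0]
    - [0.86,0.152,0,0,0,0]
    - [0.9,0.158,0,0,0,0]
    - [0.9,0.158,0,0,0,0]

```text
time: 31.75
tool_pos: [0.5722, -0.1715, 0.0814]
tool_rot: [3.141, -0.0, 0.441]
contact_force: [-0.7, 0.5, -0.6]
opening: 0.0004
grip_force: 0.0
```

Call:
move_arm:
  motion:
    - [0.02,0.004,0,0,0,0]
    - [0.04,0.007,0,0,0,0]
    - [0.04,0.007,0,0,0,0]

```text
time: 32.12
tool_pos: [0.5759, -0.1706, 0.0815]
tool_rot: [3.141, -0.0, 0.441]
contact_force: [-0.3, -0.5, -0.2]
opening: 0.0003
grip_force: 0.3
```

Call:
move_arm:
  motion:
    - [0.03,0.005,0,0,0,0]
    - [0.06,0.01,0,0,0,0]
    - [0.06,0.01,0,0,0,0]

```text
time: 32.5
tool_pos: [0.5772, -0.1701, 0.0811]
tool_rot: [-3.138, 0.009, 0.441]
contact_force: [-16.8, -5.0, 7.0]
opening: 0.0005
grip_force: 8.8
```

```bash
python3 - <<'E'
from h import *
a=robot.read_camera("side")["image"][200:270,250:330,::-1]
cv2.imwrite("pics/side5.png",cv2.resize(a,(640,560),interpolation=cv2.INTER_CUBIC))
s=robot.observe();print(s["contact_force"])
E
```

```text
[-16.73119538  -5.12066061   5.89196531]
```

View pics/side5.png

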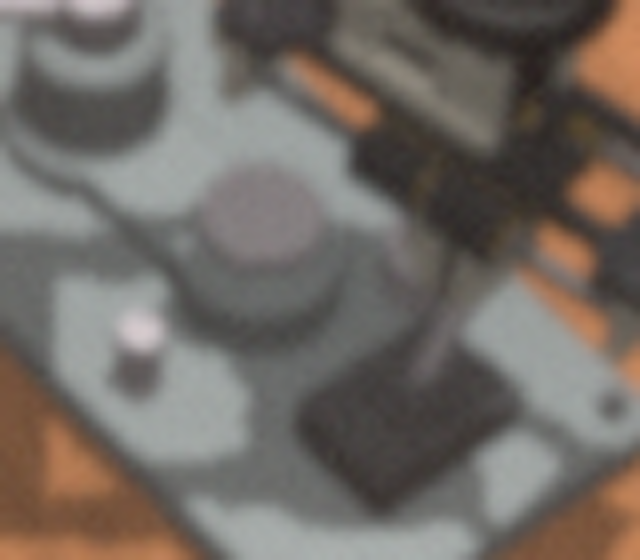

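The lever now leans away, with its stem at (435,345) going up right behind the fingers, and it meets its end stop at 17 N. I'll back off, rise and verify.

Call:
move_arm:
  motion:
    - [-0.2,-0.035,0,0,0,0]
    - [-0.5,-0.088,0,0,0,0]
    - [-0.8,-0.14,0,0,0,0]
    - [-0.8,-0.14,-0.5,0,0,0]
    - [-0.8,-0.14,-0.9,0,0,0]
    - [-0.8,-0.14,-0.9,0,0,0]

```text
time: 33.3
tool_pos: [0.5055, -0.1914, 0.1751]
tool_rot: [3.135, -0.005, 0.441]
contact_force: [0.4, 0.2, 0.1]
opening: 0.0006
grip_force: 0.0
```

```bash
python3 - <<'E'
from h import *
a=robot.read_camera("side")["image"][170:290,200:360,::-1]; b=robot.read_camera("top")["image"][130:250,215:375,::-1]
r=lambda x:cv2.resize(x,(400,300),interpolation=cv2.INTER_CUBIC)
cv2.imwrite("pics/end.png",np.hstack([r(a),r(b)])); print(robot.observe()["time"])
E
```

```text
33.4
```

View pics/end.png

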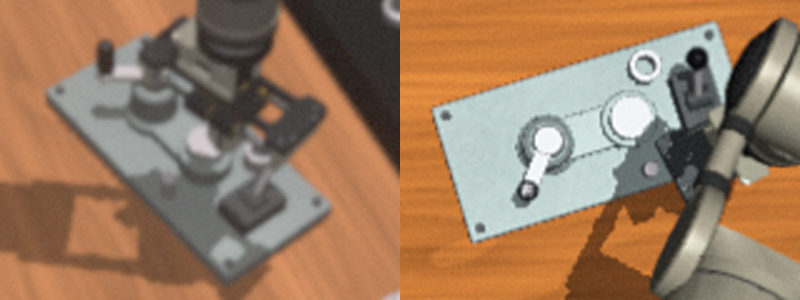

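The knob is now fully over at (697,58) in the top view. The crank is unchanged with its handle at (527,190), and the bush and pin are in place.

```bash
python3 -c "
from cell import robot
print(robot.hand_in())"
```

```text
the job is handed in; nothing more can be done
None
```

I wound the crank down to its bottom stop (felt at about 11 N), wound it back three turns to within about a degree by my measurement, and pushed the lock lever fully over. The job was handed in at about 33 s; no verdict came back. The first push passed over the knob, because the fingers end about 30 mm higher than the arm reports, so I repeated it lower. In the last pictures the bush and pin are where they were.

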